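# Load a vial and dock the sampler carriage

## Robot

A 7-joint arm with a two-finger parallel gripper is mounted at the origin on the work surface. World frame = base frame: x ahead of the robot, y to its left, z up, the work surface at z = 0. Lengths are in m, angles in rad, forces in N, time in s.
With the tool pointing down it reaches from about 0.4 to 0.875 m from the base axis. Payload 19.3 kg.
Tool frame: the origin (TCP) lies at the very end of the fingers, on their centre line; the grasp point (between the pads) lies 19 mm behind it; z points along the fingers, y is the line along which they close (so a half turn about z gives the same grasp; the last joint's range is limited). The gripper opens to 85 mm and grips with 20 to 120 N. Pads are 22 mm wide; open, the fingers measure 114 mm over their backs; the gripper's body (76 mm by 85 mm) begins 54 mm behind the grasp point. The pads swing forward as they close: fully open they stand 13 mm farther back than shut.
Start: joints at [-1.416, 0.521, -0.036, 1.599, 0.021, 1.021, -0.113], TCP at [0.139, 0.609, 0.231] pointing down, gripper open.
Joint ranges: [-2.91, 2.91], [-0.3, 2.13], [-1.5, 1.42], [0.17, 2.43], [-1.26, 4.41], [0.16, 1.93], [-2.52, 2.52]. Speed limits (rad/s): [1.89, 1.89, 2.39, 2.39, 3.01, 3.01, 3.01].

## Interface

Orientations are given as [roll, pitch, yaw] about the fixed x, y, z axes, in that order (R = Rz(yaw) Ry(pitch) Rx(roll)).
In Python, from workcell import bot gives the robot as it stands.
- The arm moves only by the tool carry_out, never from a script. Its argument "rows" is a list that holds one entry, the list of rows, each a list of 4 numbers: the shift along the tool's x, y, z in m, then the turn about the tool's z in degrees. In form: [[[x, y, z, twist], ...]]. A call has 1 to 12 rows; each row is the pose to reach, as a shift and turn from the pose commanded when the call began, along the tool's axes at that moment; what a row does not reach only later rows make up. A row lasts 1/12 s, in which the tool goes at most 41.7 mm and 7.16 degrees, less where a joint would pass 70% of its speed; a pose out of reach is approached as far as the arm can. A call with a gripper value outside its range is refused whole. "grip" is the finger opening in m, from 0 to 0.0854, set as the call begins (left out, the last holds). The fingers move at their own pace and stop on an object; "grip_force" is the grip in N (left out, the last holds). Time passes only in rows, so rows that repeat a pose let the fingers close. It gives the time, the measured TCP pose, the force, the opening and the grip force at its end, in the units of the state.
- bot.observe(): the state, without advancing time (a new reading comes with each control period).
- bot.grab_frame(name): name is "scene" or "top"; returns a dict with "pixels" (400x640x3 uint8, red, green, blue), "K" (3x3 intrinsics, pixels), "pose" (4x4, takes a point from camera to world coordinates). Camera axes: x right, y down, z forward; pixel columns grow to the right and rows downward; lengths in m; the calibration is good to about 2 mm. A picture is of the moment at which its call begins. There is no depth.
- bot.job_done(): hands the job in; it is judged then, once.
Trained networks look in a picture, given as the dict that the camera call returned (one of the last four; its "shot" number tells which), for a name from the list of things; names that differ only in an ending like _2 or _b are one class to them, and where a whole thing is asked for, a point or a joint stands for the part that bears it (a point fixed in the world has none). Each returns a list of dicts, best first, with "conf" (0 to 1); they miss things now and then, are a little off and sometimes report something else, mostly with a low value. They report only what shows in the picture. A call takes as long as a camera call.
- bot.look_for(picture, label): "position" ([column, row] in pixels, amid what is visible of it).
- bot.regions_of(picture, label): "region" (400x640 bool, what is visible of it) and "position" ([column, row] in pixels, amid what is visible of it).
- bot.spot_point(picture, label): "position" ([column, row] in pixels: a listed point, or the origin of a listed thing).
The state is a dict: "clock": time; "qpos": joint angles; "qd": joint speeds; "joint_efforts": joint torques, N m; "position": TCP position; "tool_rot": TCP orientation; "force": force on the tool from outside, world axes, zero at the start; "moment": the same for the moment, N m; "grip_width": finger opening in m; "finger_force": force on a finger pad.
Only numpy, scipy, OpenCV 4.12 (cv2) and the standard library are available. Lean on these libraries where they do the work, as an engineer would, in place of code of your own. Each camera call takes 0.05 s, during which the arm holds its last target. There are 200 camera calls.

## Task

Take the red-capped vial out of the blue rack and stand it in the nest of the sampler's blue carriage. Then push the carriage by its orange plate along the rail: it is stuck in its catch, so push steadily until it breaks free, and go on gently until it is fully home against the end stop hidden in the rail. Let go and leave it there with the vial upright in it; never press on it with more than 25 N or let it shoot along the rail, and leave the other things where they are.

Things in the scene. Friction and masses are not known exactly. Their poses are not given: they have to be found in the camera images.
- vial: Amber glass vial with a red cap, the one to load: 23 mm diameter, 75 mm tall, 45 g; cap 21 mm diameter from 59 mm up to the top. Origin at the centre of its underside, z up along it. It stands in a 26 mm square hole of the rack, its foot 10 mm above the table and its upper 45 mm standing out of the rack; at least 25 mm of free room to the next vial.
- rack: Blue vial rack, fixed, 155 x 105 x 40 mm (x, y, z), origin at the centre of its underside. Four holes at x +-50 mm, y +-25 mm in its frame, one vial in each, only one with a red cap.
- rail: Aluminium rail of the sampler, fixed, 400 x 90 x 35 mm (x, y, z), origin at the centre of its underside; its x axis is the direction in which the carriage is to be pushed. A white sampler module 260 mm wide and 193 mm tall stands over its far end, from x = 195 mm on in the rail's frame. A black bar 12 mm wide, with its top 45 mm above the table, closes the near end at x = -200 to -188 mm.
- carriage (a joint): Travel (m) of the blue carriage along the rail's x, 0 at the start. Within its first 10 mm it meets the catch that holds it stuck: about 8 to 13 N along the rail's x push it over, then it jumps 5 to 15 mm ahead. After that it slides with about 3 N of friction and stays where it is left. The end stop lies hidden between 70 and 150 mm of travel, elsewhere each time.
- nest (a point): Centre of the nest's floor in the carriage, 48 mm above the table; x axis along the rail. The nest is a round hole of 26 mm diameter, 30 mm deep, in a blue block 56 x 56 mm whose top is 78 mm above the table. A seated vial stands on this floor. The carriage plate below is 140 x 80 x 10 mm, its underside 38 mm above the table.
- push_face (a point): On the rear face of the orange push plate that stands at the carriage's rear end (the face looks against the rail's x), 88 mm above the table; x axis along the rail. The plate is 70 mm wide, 10 mm thick, its top 113 mm above the table, its front 62 mm behind the nest block. Push here towards the rail's +x.
- vial_w1: White-capped amber vial of the same size in the rack; leave it.
- vial_w2: White-capped amber vial of the same size in the rack; leave it.
- vial_w3: White-capped amber vial of the same size in the rack; leave it.
- bottle_a: Amber solvent bottle with a blue cap, 80 mm diameter, 160 mm tall, standing; leave it.
- beaker: Glass beaker, 70 mm diameter, 85 mm tall; leave it.
- jar: Small jar with a white cap, 60 mm diameter, 70 mm tall; leave it.
- works: The inner works of the rail, hidden inside it, fixed to it, origin and axes those of the rail. They carry the end stop, hard rubber (about 2.5 N per mm), which stands at an unknown place along the rail. The carriage's nose carries a weak spring (5 mm travel, 0.3 N per mm) that meets the stop first; home is when that spring is all in and the push force climbs. Friction then keeps the carriage home.

How it is judged:
By the outcome, as a careful person would: the job done as asked, in the order asked, and still so for the second after the job is handed in, with the robot touching nothing.
It also fails if it takes over 70 s, if anything falls off the work surface, if the arm or the gripper's body presses on something with over 40 N, if the wrist force passes 120 N, or if a joint passes its speed limit or range.

## Working session

There is one attempt and no reset: what is moved stays moved. The work goes in short steps, Python scripts to look and compute and a tool call to move; the robot and the scene stay as the last step left them, time stands still between calls to the robot, and variables do not carry over. Pictures are saved under pics/ and viewed, at most 10 in all, crops included, and the job is handed in when it is done.

Besides the shell and the picture viewer there is one more tool, called after ">>>" as name(argument=value, ...), one argument or row to a line, values as JSON. carry_out: Moves the arm, as the interface text tells. Its arguments: {"type":"object","properties":{"rows":{"type":"array","items":{"type":"array","items":{"type":"array","items":{"type":"number"}}}},"grip":{"type":"number"},"grip_force":{"type":"number"}},"required":["rows"]}

```bash
mkdir -p pics; cat > h.py <<'E'
import numpy as np, cv2
from workcell import bot
def ray(f,p):
    d=np.linalg.inv(f["K"])@np.array([p[0],p[1],1.]); return f["pose"][:3,3], f["pose"][:3,:3]@d
def at(f,p,z):
    o,d=ray(f,p); return o+d*(z-o[2])/d[2]
def tri(fs,ps):
    A=np.zeros((3,3));b=np.zeros(3)
    for f,p in zip(fs,ps):
        o,d=ray(f,p); d=d/np.linalg.norm(d); M=np.eye(3)-np.outer(d,d); A+=M;b+=M@o
    return np.linalg.solve(A,b)
def proj(f,X):
    T=np.linalg.inv(f["pose"]); c=T[:3,:3]@np.array(X)+T[:3,3]; u=f["K"]@c; return u[:2]/u[2]
def save(f,n): cv2.imwrite("pics/"+n,f["pixels"][:,:,::-1])
E
python3 - <<'E'
from h import *
np.set_printoptions(precision=4,suppress=True)
s=bot.observe(); print({k:np.round(v,4) for k,v in s.items()})
fs={n:bot.grab_frame(n) for n in("scene","top")}
for n,f in fs.items():
    save(f,n+"0.png"); print(n,f["pose"][:3,3],f["K"][0,0])
    for l in ["vial","rack","rail","carriage","nest","push_face","vial_w1","bottle_a","beaker","jar"]:
        print(l,[(np.round(d["position"],1),round(d["conf"],2)) for d in bot.spot_point(f,l)][:4],[(np.round(d["position"],1),round(d["conf"],2)) for d in bot.look_for(f,l)][:4])
E
```

```text
{'clock': np.float64(0.0), 'qpos': array([-1.4162,  0.522 , -0.0363,  1.6   ,  0.0212,  1.0211, -0.1128]), 'qd': array([-0.001 , -0.0004,  0.0009, -0.0017,  0.0006, -0.0003, -0.0008]), 'joint_efforts': array([ -0.0014, -92.7134,   1.9793, -36.9932,   0.0177,   0.0083,
        -0.    ]), 'position': array([0.1393, 0.6089, 0.2307]), 'tool_rot': array([-3.1404,  0.0001,  2.9168]), 'force': array([ 0.1246, -0.8015,  0.8238]), 'moment': array([-0.0387, -0.0047,  0.0078]), 'finger_force': np.float64(0.0), 'grip_width': np.float64(0.0855)}
scene [1.0073 0.4425 0.8126] 389.54066045040423
vial [(array([432.7, 249.6]), 0.49)] [(array([437.6, 238.6]), 0.71), (array([362. , 312.4]), 0.26)]
rack [(array([414.4, 258.1]), 0.68)] [(array([407.9, 253.9]), 0.91), (array([261.2, 131.3]), 0.5)]
rail [(array([273.3, 232. ]), 0.58), (array([432.3, 249.2]), 0.47)] [(array([201.8, 187.1]), 0.79), (array([435. , 238.4]), 0.72)]Traceback (most recent call last):
  File "<stdin>", line 8, in <module>
ValueError: it knows: beaker, bottle, jar, nest, push_face, rack, rail, vial, vial_w, works
```

View pics/scene0.png

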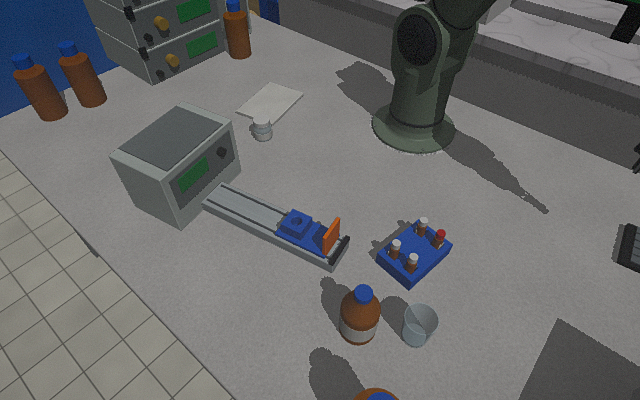

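The scene picture shows the red-capped vial at (440,236) in the blue rack. The nest is at (297,220) and the orange plate at (332,237), with the rail running up-left to the sampler module.

```bash
python3 - <<'E'
from h import *
np.set_printoptions(precision=4,suppress=True)
fs={n:bot.grab_frame(n) for n in("scene","top")}
for n,f in fs.items():
    save(f,n+"1.png"); print(n,f["pose"][:3,3],f["K"][0,0])
    for l in ["vial","rack","rail","nest","push_face","vial_w","bottle","beaker","jar"]:
        print(l,[(np.round(d["position"],1),round(d["conf"],2)) for d in bot.spot_point(f,l)][:4],[(np.round(d["position"],1),round(d["conf"],2)) for d in bot.look_for(f,l)][:4])
E
```

```text
scene [1.0073 0.4425 0.8126] 389.54066045040423
vial [(array([431.3, 249.4]), 0.74)] [(array([435.4, 236.5]), 0.61)]
rack [(array([412.8, 257.4]), 0.83)] []
rail [(array([274.7, 231.3]), 0.96), (array([298.5, 229. ]), 0.43)] [(array([200.2, 185.9]), 0.85)]
nest [(array([297.4, 228.1]), 0.96)] [(array([310.3, 230.8]), 0.83)]
push_face [(array([333.5, 235.2]), 0.7), (array([408.2, 273.4]), 0.6)] [(array([308.5, 233.8]), 0.85), (array([360.7, 315.2]), 0.69), (array([200.8, 184.8]), 0.6)]
vial_w [(array([431.3, 249.4]), 0.74)] [(array([435.4, 236.5]), 0.61)]
bottle [(array([357.1, 325. ]), 0.61)] [(array([358.3, 317.5]), 0.77)]
beaker [(array([412.7, 334.1]), 0.87)] [(array([414.3, 325.3]), 0.83), (array([410.8, 263.5]), 0.71)]
jar [(array([263.9, 137.5]), 0.76)] [(array([260.9, 127.3]), 0.58), (array([395.8, 249.7]), 0.46), (array([309. , 232.4]), 0.24)]
top [0.2849 0.0338 1.1508] 384.7254368823257
vial [(array([227.9, 248. ]), 0.59)] [(array([316.5, 180.7]), 0.46), (array([223.6, 244.8]), 0.44)]
rack [(array([246.1, 230.9]), 0.77)] [(array([243.9, 229.1]), 0.77)]
rail [(array([352.4, 177.2]), 0.77)] [(array([432.9, 162.2]), 0.6)]
nest [(array([323.9, 181.8]), 0.61)] [(array([313.6, 184.9]), 0.82)]
push_face [(array([290.6, 180.2]), 0.72)] [(array([315.6, 179.1]), 0.71), (array([244.1, 226.4]), 0.51)]
vial_w [(array([227.9, 248. ]), 0.59)] [(array([316.5, 180.7]), 0.46), (array([223.6, 244.8]), 0.44)]
bottle [(array([241.7, 158.5]), 0.55)] []
beaker [(array([208. , 179.4]), 0.9), (array([245.3, 230.2]), 0.4)] [(array([203. , 174.5]), 0.96)]
jar [(array([447.7, 260.3]), 0.66)] [(array([453.8, 255. ]), 0.62)]
```

View pics/top1.png

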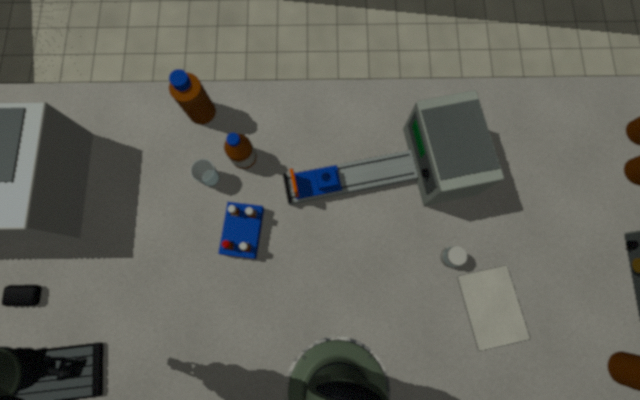

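The top picture shows the red cap at (227,245), white caps at (232,209), (250,211) and (243,246), and the nest hole at (326,177). The orange plate is at (293,182), and the rail runs to the module at (415,165).

```bash
python3 - <<'E'
from h import *
np.set_printoptions(precision=4,suppress=True)
fs=[bot.grab_frame(n) for n in("scene","top")]
red=[]
for f in fs:
    im=f["pixels"].astype(int); r,g,b=im[...,0],im[...,1],im[...,2]
    for nm,m in (("red",(r>110)&(g<60)&(b<60)),("orange",(r>150)&(g>60)&(g<150)&(b<70))):
        n,l,st,c=cv2.connectedComponentsWithStats(m.astype(np.uint8))
        print(nm,[(c[i].round(1),st[i]) for i in range(1,n) if st[i,4]>8])
s,t=fs
for n,a,b in (("vial",(431.3,249.4),(227.9,248)),("nest",(297.4,228.1),(323.9,181.8)),("push",(333.5,235.2),(290.6,180.2)),("rail",(274.7,231.3),(352.4,177.2)),("rack",(412.8,257.4),(246.1,230.9))):
    X=tri(fs,[a,b]); print(n,X,proj(s,X)-a,proj(t,X)-b)
print("tcp",proj(s,bot.observe()["position"]),proj(t,bot.observe()["position"]))
a=cv2.resize(s["pixels"][200:300,260:460],None,fx=4,fy=4,interpolation=cv2.INTER_CUBIC)[:,:,::-1]
cv2.imwrite("pics/c_s.png",a)
b=cv2.resize(t["pixels"][140:265,215:425],None,fx=3.8,fy=3.8,interpolation=cv2.INTER_CUBIC)[:,:,::-1]
cv2.imwrite("pics/c_t.png",b)
E
```

```text
red [(array([440.9, 232.2]), array([437, 229,   9,   7,  44], dtype=int32))]
orange [(array([330.9, 227.5]), array([323, 217,  17,  22,  89], dtype=int32))]
red [(array([224.9, 243.3]), array([223, 241,   5,   6,  24], dtype=int32))]
orange []
vial [0.399  0.3075 0.007 ] [3.4878 0.3435] [ 2.6424 -1.2242]
nest [0.5882 0.025  0.0402] [1.5468 0.2996] [ 1.07   -0.7598]
push [0.578  0.1243 0.0896] [-0.3619 -0.0654] [-0.2515  0.1551]
rail [ 0.6102 -0.0553 -0.0162] [-2.9375 -0.69  ] [-2.0665  1.5016]
rack [ 0.4459  0.2705 -0.0087] [-2.0497 -0.2975] [-1.53    0.7057]
tcp [654.4216 187.8201] [ 68.2313 354.5753]
```

View pics/c_s.png

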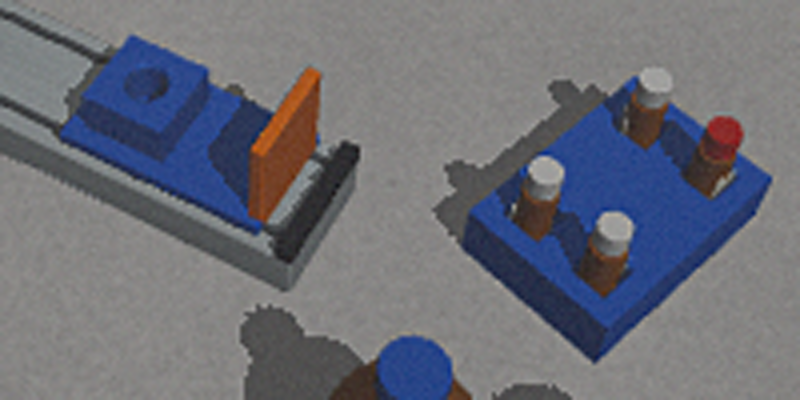

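View pics/c_t.png

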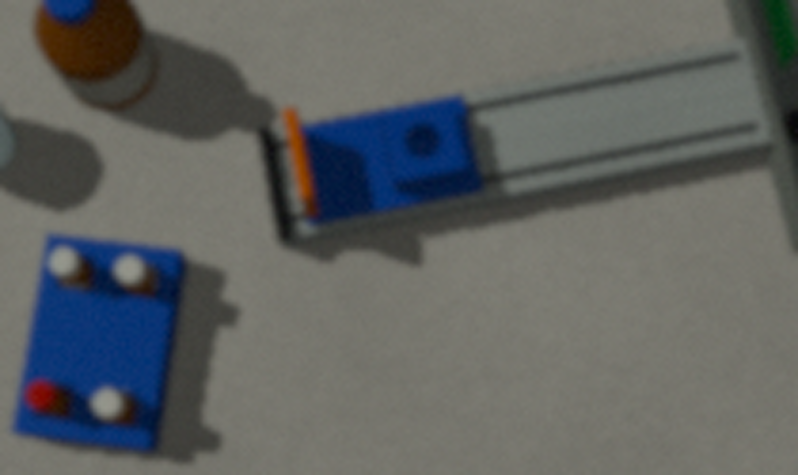

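The crops give clear corners for the rack, nest block, plate and rail. I'll fit planar poses to them.

```bash
cat > fit.py <<'E'
from h import *
from scipy.optimize import least_squares
np.set_printoptions(precision=4,suppress=True)
s,t=[bot.grab_frame(n) for n in("scene","top")]
S=lambda x,y:(s,np.array([260+(x+.5)/4-.5,200+(y+.5)/4-.5]))
T=lambda x,y:(t,np.array([215+(x+.5)/3.8-.5,140+(y+.5)/3.8-.5]))
def pose(p,X):
    c,d=np.cos(p[2]),np.sin(p[2]); return np.array([p[0]+c*X[0]-d*X[1],p[1]+d*X[0]+c*X[1],X[2]])
def run(P0,obs,name):
    def res(p): return np.concatenate([proj(o[0],pose(p,X(p)))-o[1] for o,X in obs])
    r=least_squares(res,P0,loss="soft_l1"); print(name,r.x); print(res(r.x).reshape(-1,2).round(1).tolist()); return r.x
# rack: corners
a,b=.0775,.0525
k=lambda *X:(lambda p:X)
# top view: long axis up-down in image. +x rack -> top-view down
R=run([.445,.2705,3.1],[(S(600,325),k(-a,b,.04)),(S(470,210),k(-a,-b,.04)),(S(637,76),k(a,-b,.04)),(S(772,180),k(a,b,.04)),
 (T(47,236),k(-a,b,.04)),(T(184,252),k(-a,-b,.04)),(T(155,450),k(a,-b,.04)),(T(14,432),k(a,b,.04)),
 (S(726,127),k(.05,.025,.0825)),(S(656,75),k(.05,-.025,.0825)),(S(546,168),k(-.05,-.025,.0825)),(S(613,225),k(-.05,.025,.0825)),
 (T(42,395),k(.05,.025,.084)),(T(107,402),k(.05,-.025,.084)),(T(66,262),k(-.05,.025,.084)),(T(129,269),k(-.05,-.025,.084))],"rack")
print("vial",pose(R,(.05,.025,0)))
n=lambda dx,y,z:(lambda p:(p[3]+dx,y,z))
C=run([.6,-.08,-1.4,-.08],[(S(147,82),n(0,0,.078)),(T(421,139),n(0,0,.078)),(S(131,36),n(28e-3,-28e-3,.078)),(S(208,68),n(-28e-3,-28e-3,.078)),(S(168,131),n(-28e-3,28e-3,.078)),(S(84,88),n(28e-3,28e-3,.078)),
 (S(320,75),n(-.1,-.035,.113)),(S(261,155),n(-.1,.035,.113)),(T(289,111),n(-.095,.035,.113)),(T(308,214),n(-.095,-.035,.113)),
 (S(290,290),k(-.2,.045,0)),(T(266,128),k(-.194,.045,.045)),(T(288,243),k(-.194,-.045,.045))],"rail+n")
print("nest",pose(C,(C[3],0,.048)),"push",pose(C,(C[3]-.1,0,.088)))
E
python3 fit.py
```

```text
rack [0.4459 0.2419 3.2796]
[[-39.4, -28.7], [34.2, 21.0], [17.7, 9.0], [-54.5, -34.5], [38.9, -0.9], [-32.6, 0.1], [-19.6, 0.5], [53.9, -0.3], [-34.8, -20.6], [2.0, 1.1], [12.3, 7.0], [-24.5, -17.1], [33.4, -0.2], [-1.6, 0.6], [23.1, -0.3], [-11.1, 0.5]]
vial [0.3998 0.2102 0.    ]
rail+n [ 0.6091 -0.0529 -1.3606 -0.0772]
[[-0.0, -0.5], [0.4, -0.2], [0.0, -1.0], [0.5, -0.6], [-1.1, -0.1], [-0.3, 1.6], [1.0, -2.4], [1.7, -0.9], [-0.5, -0.8], [-0.3, -4.3], [-0.0, -0.1], [-0.3, -0.1], [0.0, -1.7]]
nest [0.593  0.0226 0.048 ] push [0.5722 0.1204 0.088 ]
```

```bash
sed -i 's/^a,b=.*/a,b=.0775,-.0525/; /(S(726/,/(T(42/s/,\(-\?\)\.025,/,-\1.025,/g; s/--//g; s/pose(R,(.05,.025,0))/pose(R,(.05,-.025,0))/' fit.py; python3 fit.py; python3 - <<'E'
from h import *
s,t=[bot.grab_frame(n) for n in("scene","top")]
print("cap",tri([s,t],[(440.9,232.4),(225.2,243.5)]), at(t,(225.2,243.5),.075), at(s,(441,229.8+.8),.075),np.linalg.inv(t["pose"]).round(3)[:3,:3])
E
```

```text
rack [0.4474 0.273  3.0019]
[[1.6, -0.6], [-0.4, -1.2], [-0.5, -1.2], [0.1, -1.7], [0.4, -1.0], [-0.6, -0.8], [-1.6, -0.2], [-0.6, -0.2], [-0.5, 0.1], [-0.0, 0.5], [-0.1, -0.3], [0.2, -0.7], [-0.7, -0.4], [0.0, 0.1], [-0.6, -0.5], [0.3, -0.1]]
vial [0.4014 0.3047 0.    ]
rail+n [ 0.6091 -0.0529 -1.3606 -0.0772]
[[-0.0, -0.5], [0.4, -0.2], [0.0, -1.0], [0.5, -0.6], [-1.1, -0.1], [-0.3, 1.6], [1.0, -2.4], [1.7, -0.9], [-0.5, -0.8], [-0.3, -4.3], [-0.0, -0.1], [-0.3, -0.1], [0.0, -1.7]]
nest [0.593  0.0226 0.048 ] push [0.5722 0.1204 0.088 ]
cap [0.40095395 0.3056994  0.07921255] [0.40152901 0.30648959 0.075     ] [0.39240183 0.30273309 0.075     ] [[-0.012 -1.    -0.001]
 [-0.976  0.012 -0.217]
 [ 0.217 -0.002 -0.976]]
```

```bash
cat >> h.py <<'E'
def go(p,yaw):
    s=bot.observe(); P=s["position"]; y=s["tool_rot"][2]; d=np.array(p)-P; c,n=np.cos(y),np.sin(y)
    tw=-np.degrees((yaw-y+np.pi)%(2*np.pi)-np.pi)
    print("now",P.round(4),s["tool_rot"].round(4),"t",round(float(s["clock"]),2),"-> dx %.4f dy %.4f dz %.4f tw %.1f"%(c*d[0]+n*d[1],n*d[0]-c*d[1],-d[2],tw))
E
python3 -c "
from h import *
go([.4015,.3052,.15],1.431)"
```

```text
now [0.1393 0.6093 0.2313] [-3.1416  0.      2.9168] t 2.7 -> dx -0.3233 dy -0.2380 dz 0.0813 tw 85.1
```

>>> carry_out(
  rows=[
    [[-0.027,-0.0198,0,7.1],[-0.054,-0.0397,0,14.2],[-0.081,-0.0595,0,21.3],[-0.108,-0.0793,0,28.4],[-0.135,-0.0992,0,35.5],[-0.162,-0.119,0.01,42.6],[-0.189,-0.139,0.02,49.7],[-0.216,-0.159,0.03,56.8],[-0.243,-0.179,0.045,63.9],[-0.27,-0.198,0.06,71],[-0.297,-0.218,0.07,78.1],[-0.3233,-0.238,0.081,85.1]],
  ],
  grip=0.0854,
)

```text
clock: 3.7
position: [0.4024, 0.3039, 0.15]
tool_rot: [3.141, -0.0, 1.425]
force: [1.4, 1.9, 0.4]
grip_width: 0.0855
finger_force: 0.0
```

```bash
python3 -c "
from h import *
go([.4015,.3052,.15],1.431)
s=bot.grab_frame('scene');cv2.imwrite('pics/a.png',cv2.resize(s['pixels'][120:300,330:570],None,fx=3,fy=3)[:,:,::-1]);print(bot.observe()['qpos'])"
```

```text
now [0.4024 0.3039 0.15  ] [ 3.1411e+00 -3.0000e-04  1.4255e+00] t 3.7 -> dx 0.0012 dy -0.0011 dz -0.0000 tw -0.3
[-1.02533996  0.47437202  0.36083403  2.00739961 -0.24731593  0.70283133
 -0.67185888]
```

View pics/a.png

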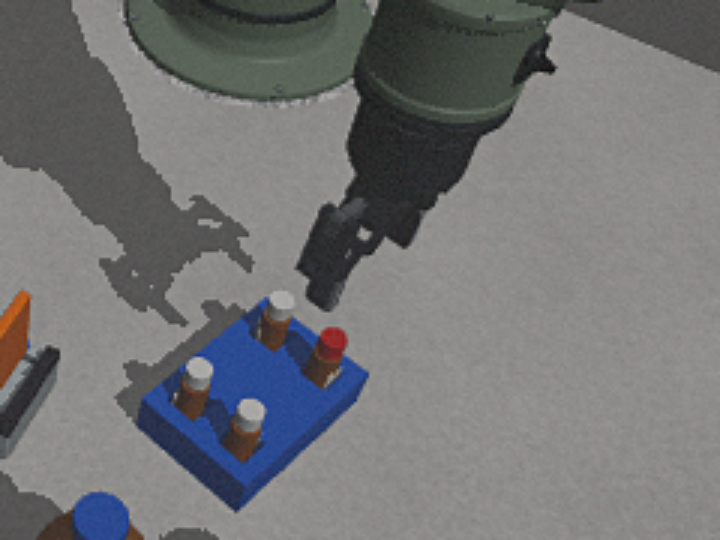

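The open gripper stands above the red-capped vial at crop (333,345) with its neighbours clear. Descending.

>>> carry_out(
  rows=[
    [[0,0,0.02,0],[0,0,0.045,0],[0,0,0.07,0],[0,0,0.09,0],[0,0,0.1,0],[0,0,0.105,0],[0,0,0.105,0]],
  ],
  grip=0.06,
)

```text
clock: 4.33
position: [0.4014, 0.305, 0.0449]
tool_rot: [-3.141, 0.001, 1.431]
force: [-0.6, 0.1, -0.7]
grip_width: 0.0596
finger_force: 0.0
```

>>> carry_out(
  rows=[
    [[0,0,0,0],[0,0,0,0],[0,0,0,0],[0,0,0,0],[0,0,0,0],[0,0,0,0],[0,0,0,0],[0,0,0,0]],
  ],
  grip=0.015,
  grip_force=25,
)

```text
clock: 5.0
position: [0.4019, 0.3056, 0.0461]
tool_rot: [3.141, -0.001, 1.431]
force: [-0.5, 0.1, 8.3]
grip_width: 0.0219
finger_force: 25.4
```

>>> carry_out(
  rows=[
    [[0,0,-0.005,0],[0,0,-0.015,0],[0,0,-0.03,0],[0,0,-0.05,0],[0,0,-0.07,0],[0,0,-0.09,0],[0,0,-0.11,0],[0,0,-0.115,0],[0,0,-0.115,0]],
  ],
)

```text
clock: 5.75
position: [0.4019, 0.3057, 0.1621]
tool_rot: [3.14, -0.002, 1.432]
force: [-0.6, 0.2, -1.0]
grip_width: 0.0219
finger_force: 24.6
```

```bash
python3 -c "
from h import *
# hover: vial bottom ~25mm above nest block
go([.593,.0226,.15],1.781)
s=bot.grab_frame('scene');cv2.imwrite('pics/b.png',cv2.resize(s['pixels'][140:300,360:480],None,fx=4,fy=4)[:,:,::-1]);print(bot.observe()['force'])"
```

```text
now [0.4019 0.3057 0.1621] [ 3.1401e+00 -2.5000e-03  1.4316e+00] t 5.75 -> dx -0.2538 dy 0.2286 dz 0.0121 tw -20.0
[ 0.79030443 -0.5870431  -1.65129947]
```

View pics/b.png

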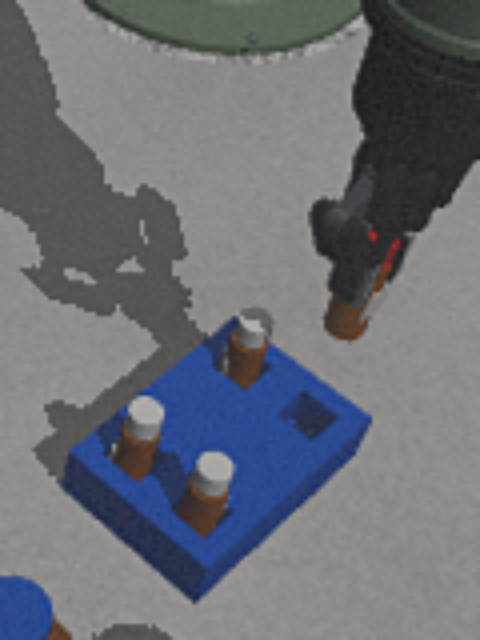

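The vial hangs in the gripper with its foot at crop (345,330), the hole is empty and the other vials are undisturbed. Moving over the nest at the same height.

>>> carry_out(
  rows=[
    [[-0.01,0.009,0,-1],[-0.035,0.0315,0,-3],[-0.065,0.0585,0,-5],[-0.095,0.0855,0,-7.5],[-0.125,0.1125,0,-10],[-0.155,0.1395,0,-12.5],[-0.185,0.1665,0,-15],[-0.21,0.189,0,-17],[-0.232,0.209,0,-19],[-0.246,0.2215,0,-20],[-0.2538,0.2286,0,-20],[-0.2538,0.2286,0,-20]],
  ],
)

```text
clock: 6.8
position: [0.5928, 0.02, 0.1592]
tool_rot: [-3.14, 0.001, 1.777]
force: [-0.5, -0.3, -0.2]
grip_width: 0.0219
finger_force: 24.6
```

>>> carry_out(
  rows=[
    [[0,0,0.01,0],[0,0,0.02,0],[0,0,0.026,0],[0,0,0.026,0],[0,0,0.026,0]],
  ],
)

```text
clock: 7.22
position: [0.5921, 0.0228, 0.1337]
tool_rot: [-3.14, -0.0, 1.781]
force: [0.4, 0.9, -0.8]
grip_width: 0.0218
finger_force: 24.6
```

```bash
python3 -c "
from h import *
go([.593,.0226,.134],1.781)
f={n:bot.grab_frame(n) for n in('scene','top')}
a=cv2.resize(f['scene']['pixels'][150:260,250:350],None,fx=4,fy=4,interpolation=2)
b=cv2.resize(f['top']['pixels'][140:214,270:370],None,fx=4,fy=4,interpolation=2)
o=np.zeros((440,800,3),np.uint8);o[:440,:400]=a;o[:296,400:]=b
cv2.imwrite('pics/c.png',o[:,:,::-1]);print(bot.observe()['force'])
P=bot.observe()['position']
for z in (-.036,0): print({n:proj(f[n],P+[0,0,z]).round(1) for n in f})
print({n:proj(f[n],[.593,.0226,.078]).round(1) for n in f})"
```

```text
now [0.5921 0.0228 0.1337] [-3.1405e+00 -2.0000e-04  1.7814e+00] t 7.22 -> dx -0.0004 dy 0.0009 dz -0.0003 tw 0.0
[-0.06700221  0.48580369  0.66576914]
{'scene': array([296.1, 214. ]), 'top': array([325.9, 174.1])}
{'scene': array([295.5, 204.1]), 'top': array([326. , 170.4])}
{'scene': array([296.3, 219.6]), 'top': array([325.8, 176. ])}
```

View pics/c.png

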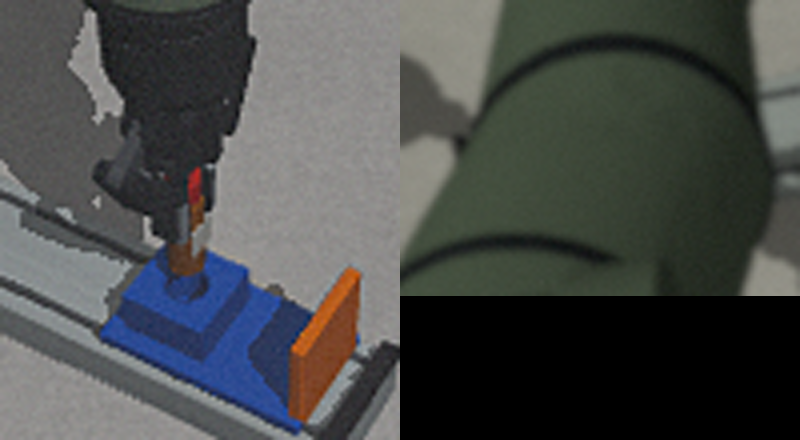

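The vial foot at crop (187,270) stands just above the nest hole at crop (187,285), laterally aligned. Lowering carefully while feeling for contact.

>>> carry_out(
  rows=[
    [[0,0,0.008,0],[0,0,0.016,0],[0,0,0.018,0],[0,0,0.02,0],[0,0,0.022,0],[0,0,0.022,0],[0,0,0.022,0]],
  ],
)

```text
clock: 7.9
position: [0.5926, 0.0221, 0.1123]
tool_rot: [-3.142, 0.0, 1.781]
force: [-0.3, 0.3, -0.3]
grip_width: 0.022
finger_force: 24.6
```

>>> carry_out(
  rows=[
    [[0,0,0.001,0],[0,0,0.002,0],[0,0,0.003,0],[0,0,0.004,0],[0,0,0.005,0],[0,0,0.005,0]],
  ],
)

```text
clock: 8.4
position: [0.5925, 0.0221, 0.1071]
tool_rot: [-3.141, -0.0, 1.781]
force: [0.6, -0.0, -0.6]
grip_width: 0.0217
finger_force: 24.6
```

>>> carry_out(
  rows=[
    [[0,0,0.004,0],[0,0,0.008,0],[0,0,0.012,0],[0,0,0.015,0],[0,0,0.018,0],[0,0,0.02,0],[0,0,0.021,0],[0,0,0.021,0]],
  ],
)

```text
clock: 9.07
position: [0.5925, 0.0221, 0.086]
tool_rot: [-3.141, 0.0, 1.781]
force: [-0.1, -0.1, -0.4]
grip_width: 0.022
finger_force: 24.6
```

>>> carry_out(
  rows=[
    [[0,0,0.0005,0],[0,0,0.001,0],[0,0,0.0015,0],[0,0,0.002,0],[0,0,0.002,0]],
  ],
)

```text
clock: 9.48
position: [0.5926, 0.0221, 0.0843]
tool_rot: [3.141, 0.0, 1.781]
force: [0.0, 0.1, 0.3]
grip_width: 0.0222
finger_force: 24.7
```

>>> carry_out(
  rows=[
    [[0,0,0.0005,0],[0,0,0.001,0],[0,0,0.0012,0],[0,0,0.0012,0]],
  ],
)

```text
clock: 9.82
position: [0.5932, 0.0221, 0.0839]
tool_rot: [3.14, 0.0, 1.78]
force: [-1.2, -0.1, 10.9]
grip_width: 0.0218
finger_force: 25.4
```

Seated on the floor; release and rise.

>>> carry_out(
  rows=[
    [[0,0,-0.001,0],[0,0,-0.001,0],[0,0,-0.001,0],[0,0,-0.001,0],[0,0,-0.001,0],[0,0,-0.001,0]],
  ],
  grip=0.05,
)

```text
clock: 10.32
position: [0.5925, 0.0221, 0.084]
tool_rot: [-3.141, 0.0, 1.78]
force: [1.3, -0.0, -0.2]
grip_width: 0.0502
finger_force: 0.0
```

>>> carry_out(
  rows=[
    [[0,0,-0.01,0],[0,0,-0.03,0],[0,0,-0.055,0],[0,0,-0.08,0],[0,0,-0.1,0],[0,0,-0.11,0],[0,0,-0.11,0]],
  ],
)

```text
clock: 10.9
position: [0.5936, 0.0221, 0.1967]
tool_rot: [3.138, 0.0, 1.78]
force: [-0.2, 0.4, -0.0]
grip_width: 0.0499
finger_force: 0.0
```

```bash
python3 -c "
from h import *
go([.5722,.1204,.09],1.781)
f={n:bot.grab_frame(n) for n in('scene','top')}
a=cv2.resize(f['scene']['pixels'][150:290,250:390],None,fx=4,fy=4,interpolation=2)
cv2.imwrite('pics/d.png',a[:,:,::-1]);print(bot.observe()['force'])
R=np.array([np.cos(-1.3606),np.sin(-1.3606)]);print(np.array([.5722,.1204])-R*.06)"
```

```text
now [0.5936 0.0221 0.1967] [3.1380e+00 1.0000e-04 1.7805e+00] t 10.9 -> dx 0.1006 dy -0.0004 dz 0.1067 tw -0.0
[ 0.40659649 -1.276995   -1.1236245 ]
[0.55968089 0.1790794 ]
```

View pics/d.png

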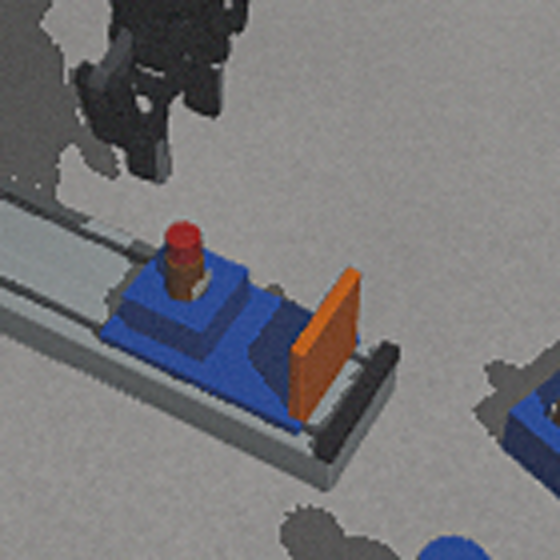

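The vial stands upright in the nest, cap at crop (183,238), and the gripper is clear above it. Going behind the orange plate with the fingers closed.

>>> carry_out(
  rows=[
    [[0.01,0,0,0],[0.035,0,0,0],[0.07,0,0,0],[0.105,0,0,0],[0.13,0,0,0],[0.14,0,0.01,0],[0.14,0,0.035,0],[0.14,0,0.065,0],[0.14,0,0.09,0],[0.14,0,0.107,0],[0.14,0,0.112,0],[0.14,0,0.112,0]],
  ],
  grip=0,
)

```text
clock: 12.0
position: [0.5623, 0.1586, 0.0802]
tool_rot: [-3.138, 0.001, 1.78]
force: [-0.8, 0.3, 0.4]
grip_width: 0.0001
finger_force: 0.0
```

>>> carry_out(
  rows=[
    [[-0.004,0,0,0],[-0.008,0,0,0],[-0.012,0,0,0],[-0.015,0,0,0],[-0.018,0,0,0],[-0.018,0,0,0]],
  ],
)

```text
clock: 12.5
position: [0.5675, 0.1406, 0.0825]
tool_rot: [3.141, 0.0, 1.78]
force: [-0.5, -0.1, -0.2]
grip_width: -0.0001
finger_force: 0.0
```

>>> carry_out(
  rows=[
    [[-0.002,0,0,0],[-0.004,0,0,0],[-0.006,0,0,0],[-0.007,0,0,0],[-0.008,0,0,0],[-0.009,0,0,0],[-0.009,0,0,0]],
  ],
)

```text
clock: 13.08
position: [0.5691, 0.1324, 0.0821]
tool_rot: [3.142, 0.0, 1.78]
force: [0.5, -0.5, -0.2]
grip_width: -0.0002
finger_force: 0.0
```

>>> carry_out(
  rows=[
    [[-0.0007,0,0,0],[-0.0014,0,0,0],[-0.0021,0,0,0],[-0.0028,0,0,0],[-0.0034,0,0,0],[-0.004,0,0,0],[-0.004,0,0,0]],
  ],
)

```text
clock: 13.67
position: [0.5699, 0.1288, 0.0821]
tool_rot: [-3.142, -0.0, 1.781]
force: [-0.1, 2.2, 1.7]
grip_width: 0.0001
finger_force: 1.5
```

>>> carry_out(
  rows=[
    [[-0.0005,0,0,0],[-0.001,0,0,0],[-0.0015,0,0,0],[-0.002,0,0,0],[-0.0025,0,0,0],[-0.003,0,0,0]],
  ],
)

```text
clock: 14.17
position: [0.5704, 0.1259, 0.0821]
tool_rot: [-3.141, -0.0, 1.781]
force: [-2.1, 5.4, 1.6]
grip_width: 0.0002
finger_force: 2.6
```

>>> carry_out(
  rows=[
    [[-0.0005,0,0,0],[-0.001,0,0,0],[-0.0015,0,0,0],[-0.002,0,0,0],[-0.0025,0,0,0],[-0.003,0,0,0]],
  ],
)

```text
clock: 14.67
position: [0.5708, 0.1238, 0.0821]
tool_rot: [-3.141, -0.001, 1.781]
force: [-3.0, 9.0, 2.9]
grip_width: -0.0002
finger_force: 4.7
```

>>> carry_out(
  rows=[
    [[-0.0004,0,0,0],[-0.0008,0,0,0],[-0.0012,0,0,0],[-0.0016,0,0,0]],
  ],
)

```text
clock: 15.0
position: [0.5711, 0.1223, 0.0821]
tool_rot: [-3.141, -0.001, 1.781]
force: [-4.1, 8.0, 2.4]
grip_width: -0.0
finger_force: 4.6
```

>>> carry_out(
  rows=[
    [[-0.0004,0,0,0],[-0.0008,0,0,0],[-0.0012,0,0,0],[-0.0016,0,0,0]],
  ],
)

```text
clock: 15.33
position: [0.5715, 0.1203, 0.0821]
tool_rot: [-3.141, -0.001, 1.781]
force: [-3.3, 5.5, 3.5]
grip_width: 0.0002
finger_force: 3.2
```

>>> carry_out(
  rows=[
    [[-0.0004,0,0,0],[-0.0008,0,0,0],[-0.0012,0,0,0],[-0.0016,0,0,0],[-0.002,0,0,0],[-0.0024,0,0,0]],
  ],
)

```text
clock: 15.83
position: [0.5725, 0.1169, 0.0821]
tool_rot: [3.141, 0.001, 1.78]
force: [0.2, -0.5, -0.5]
grip_width: -0.0001
finger_force: 0.0
```

>>> carry_out(
  rows=[
    [[-0.0004,0,0,0],[-0.0008,0,0,0],[-0.0012,0,0,0],[-0.0016,0,0,0],[-0.002,0,0,0],[-0.0024,0,0,0]],
  ],
)

```text
clock: 16.33
position: [0.5728, 0.115, 0.0821]
tool_rot: [3.142, 0.0, 1.781]
force: [0.1, -1.3, -0.1]
grip_width: 0.0002
finger_force: 0.0
```

It broke free. Following it gently.

>>> carry_out(
  rows=[
    [[-0.001,0,0,0],[-0.002,0,0,0],[-0.003,0,0,0],[-0.004,0,0,0],[-0.005,0,0,0],[-0.006,0,0,0],[-0.007,0,0,0],[-0.008,0,0,0],[-0.009,0,0,0],[-0.01,0,0,0],[-0.011,0,0,0],[-0.012,0,0,0]],
  ],
)

```text
clock: 17.33
position: [0.5752, 0.1031, 0.0821]
tool_rot: [-3.141, -0.0, 1.781]
force: [-3.7, 2.7, 0.3]
grip_width: 0.0001
finger_force: 1.5
```

>>> carry_out(
  rows=[
    [[-0.001,0,0,0],[-0.002,0,0,0],[-0.003,0,0,0],[-0.004,0,0,0],[-0.005,0,0,0],[-0.006,0,0,0],[-0.007,0,0,0],[-0.008,0,0,0],[-0.009,0,0,0],[-0.01,0,0,0],[-0.011,0,0,0],[-0.012,0,0,0]],
  ],
)

```text
clock: 18.33
position: [0.5778, 0.0914, 0.0821]
tool_rot: [-3.142, 0.0, 1.781]
force: [-3.0, 3.0, 0.6]
grip_width: -0.0001
finger_force: 1.5
```

>>> carry_out(
  rows=[
    [[-0.001,0,0,0],[-0.002,0,0,0],[-0.003,0,0,0],[-0.004,0,0,0],[-0.005,0,0,0],[-0.006,0,0,0],[-0.007,0,0,0],[-0.008,0,0,0],[-0.009,0,0,0],[-0.01,0,0,0],[-0.011,0,0,0],[-0.012,0,0,0]],
  ],
)

```text
clock: 19.33
position: [0.5803, 0.0797, 0.0821]
tool_rot: [-3.142, 0.0, 1.781]
force: [-2.4, 2.9, -0.2]
grip_width: -0.0001
finger_force: 1.5
```

>>> carry_out(
  rows=[
    [[-0.001,0,0,0],[-0.002,0,0,0],[-0.003,0,0,0],[-0.004,0,0,0],[-0.005,0,0,0],[-0.006,0,0,0],[-0.007,0,0,0],[-0.008,0,0,0],[-0.009,0,0,0],[-0.01,0,0,0],[-0.011,0,0,0]],
  ],
)

```text
clock: 20.25
position: [0.5826, 0.069, 0.0821]
tool_rot: [-3.142, -0.0, 1.781]
force: [-2.7, 2.8, 0.8]
grip_width: -0.0001
finger_force: 1.5
```

>>> carry_out(
  rows=[
    [[-0.0006,0,0,0],[-0.0012,0,0,0],[-0.0018,0,0,0],[-0.0024,0,0,0],[-0.003,0,0,0],[-0.0036,0,0,0],[-0.0042,0,0,0],[-0.0048,0,0,0],[-0.0054,0,0,0],[-0.006,0,0,0]],
  ],
)

```text
clock: 21.08
position: [0.5838, 0.0631, 0.0821]
tool_rot: [-3.142, 0.0, 1.781]
force: [-2.7, 2.5, 0.4]
grip_width: 0.0001
finger_force: 1.5
```

>>> carry_out(
  rows=[
    [[-0.0007,0,0,0],[-0.0014,0,0,0],[-0.0021,0,0,0],[-0.0028,0,0,0],[-0.0035,0,0,0],[-0.0042,0,0,0],[-0.0049,0,0,0],[-0.0056,0,0,0]],
  ],
)

```text
clock: 21.75
position: [0.585, 0.0576, 0.0821]
tool_rot: [-3.142, 0.0, 1.781]
force: [-3.7, 2.5, 1.2]
grip_width: 0.0002
finger_force: 1.5
```

>>> carry_out(
  rows=[
    [[-0.0007,0,0,0],[-0.0014,0,0,0],[-0.0021,0,0,0],[-0.0028,0,0,0],[-0.0035,0,0,0],[-0.0042,0,0,0],[-0.0049,0,0,0],[-0.0056,0,0,0]],
  ],
)

```text
clock: 22.42
position: [0.5862, 0.0521, 0.0821]
tool_rot: [-3.142, 0.0, 1.781]
force: [-3.1, 3.4, 0.2]
grip_width: -0.0001
finger_force: 1.5
```

>>> carry_out(
  rows=[
    [[-0.0007,0,0,0],[-0.0014,0,0,0],[-0.0021,0,0,0],[-0.0028,0,0,0],[-0.0035,0,0,0],[-0.0042,0,0,0],[-0.0049,0,0,0],[-0.0056,0,0,0]],
  ],
)

```text
clock: 23.08
position: [0.5874, 0.0467, 0.0821]
tool_rot: [3.142, 0.0, 1.781]
force: [-2.1, 2.3, -0.0]
grip_width: 0.0001
finger_force: 1.5
```

>>> carry_out(
  rows=[
    [[-0.0007,0,0,0],[-0.0014,0,0,0],[-0.0021,0,0,0],[-0.0028,0,0,0],[-0.0035,0,0,0],[-0.0042,0,0,0],[-0.0049,0,0,0],[-0.0056,0,0,0]],
  ],
)

```text
clock: 23.75
position: [0.5885, 0.0412, 0.0821]
tool_rot: [-3.142, 0.0, 1.781]
force: [-2.5, 2.2, 0.8]
grip_width: 0.0002
finger_force: 1.5
```

>>> carry_out(
  rows=[
    [[-0.0007,0,0,0],[-0.0014,0,0,0],[-0.0021,0,0,0],[-0.0028,0,0,0],[-0.0035,0,0,0],[-0.0042,0,0,0],[-0.0049,0,0,0],[-0.0056,0,0,0]],
  ],
)

```text
clock: 24.42
position: [0.5897, 0.0357, 0.0821]
tool_rot: [-3.142, 0.0, 1.781]
force: [-2.2, 3.0, 0.1]
grip_width: -0.0001
finger_force: 1.5
```

>>> carry_out(
  rows=[
    [[-0.0007,0,0,0],[-0.0014,0,0,0],[-0.0021,0,0,0],[-0.0028,0,0,0],[-0.0035,0,0,0],[-0.0042,0,0,0],[-0.0049,0,0,0],[-0.0056,0,0,0]],
  ],
)

```text
clock: 25.08
position: [0.5909, 0.0302, 0.0821]
tool_rot: [3.142, 0.0, 1.78]
force: [-3.2, 2.4, 1.3]
grip_width: 0.0
finger_force: 1.5
```

>>> carry_out(
  rows=[
    [[-0.0007,0,0,0],[-0.0014,0,0,0],[-0.0021,0,0,0],[-0.0028,0,0,0],[-0.0035,0,0,0],[-0.0042,0,0,0],[-0.0049,0,0,0],[-0.0056,0,0,0]],
  ],
)

```text
clock: 25.75
position: [0.592, 0.0248, 0.0821]
tool_rot: [-3.142, -0.0, 1.781]
force: [-3.7, 2.4, 1.2]
grip_width: 0.0004
finger_force: 1.9
```

>>> carry_out(
  rows=[
    [[-0.0005,0,0,0],[-0.001,0,0,0],[-0.0015,0,0,0],[-0.002,0,0,0],[-0.0025,0,0,0],[-0.003,0,0,0]],
  ],
)

```text
clock: 26.25
position: [0.5925, 0.022, 0.0821]
tool_rot: [-3.141, -0.0, 1.781]
force: [-4.7, 4.3, 2.1]
grip_width: -0.0001
finger_force: 2.3
```

>>> carry_out(
  rows=[
    [[-0.0005,0,0,0],[-0.001,0,0,0],[-0.0015,0,0,0],[-0.002,0,0,0]],
  ],
)

```text
clock: 26.58
position: [0.5928, 0.0204, 0.0821]
tool_rot: [-3.141, -0.001, 1.781]
force: [-5.4, 6.0, 3.2]
grip_width: 0.0002
finger_force: 3.7
```

>>> carry_out(
  rows=[
    [[-0.0005,0,0,0],[-0.001,0,0,0],[-0.0015,0,0,0],[-0.002,0,0,0],[-0.002,0,0,0]],
  ],
)

```text
clock: 27.0
position: [0.5931, 0.019, 0.0821]
tool_rot: [-3.141, -0.001, 1.781]
force: [-6.1, 8.1, 3.0]
grip_width: -0.0
finger_force: 4.7
```

>>> carry_out(
  rows=[
    [[-0.0005,0,0,0],[-0.001,0,0,0],[-0.0015,0,0,0],[-0.002,0,0,0],[-0.002,0,0,0]],
  ],
)

```text
clock: 27.42
position: [0.5934, 0.0176, 0.0821]
tool_rot: [-3.141, -0.002, 1.782]
force: [-6.8, 11.7, 5.4]
grip_width: -0.0
finger_force: 6.3
```

The force climbs steadily at about 2.5 N/mm, so it is home. Backing off slowly, then up and away.

>>> carry_out(
  rows=[
    [[0.0007,0,0,0],[0.0014,0,0,0],[0.0021,0,0,0],[0.003,0,0,0],[0.004,0,0,0],[0.006,0,0,0],[0.009,0,0,0],[0.014,0,0,0],[0.02,0,0,0],[0.028,0,0,0],[0.034,0,0,0],[0.036,0,0,0]],
  ],
)

```text
clock: 28.42
position: [0.5862, 0.0529, 0.0821]
tool_rot: [3.142, -0.0, 1.782]
force: [-0.0, 0.0, 0.2]
grip_width: 0.0
finger_force: 0.0
```

>>> carry_out(
  rows=[
    [[0,0,-0.01,0],[0,0,-0.03,0],[0.005,0,-0.06,0],[0.02,0,-0.09,0],[0.05,0,-0.12,0],[0.08,0,-0.14,0],[0.11,0,-0.15,0],[0.13,0,-0.15,0],[0.14,0,-0.15,0],[0.14,0,-0.15,0]],
  ],
)

```text
clock: 29.25
position: [0.5566, 0.1901, 0.2325]
tool_rot: [3.141, -0.001, 1.783]
force: [-0.1, -0.5, -0.2]
grip_width: -0.0001
finger_force: 0.0
```

```bash
python3 -c "
from h import *
print(bot.observe()['position'])
f=bot.grab_frame('scene')
a=cv2.resize(f['pixels'][80:350,150:470],None,fx=2.2,fy=2.2,interpolation=2)
cv2.imwrite('pics/e.png',a[:,:,::-1])
R=np.array([np.cos(-1.3606),np.sin(-1.3606)])
for t in(.10,.105,.11,.115): print(t,proj(f,np.r_[np.array([.593,.0226])+R*t,.123])-[150,80])"
```

```text
[0.55663674 0.19013163 0.23245145]
0.1 [109.88088325 112.28314858]
0.105 [108.15778827 111.55068921]
0.11 [106.4405038  110.82069979]
0.115 [104.7290005  110.09316785]
```

View pics/e.png

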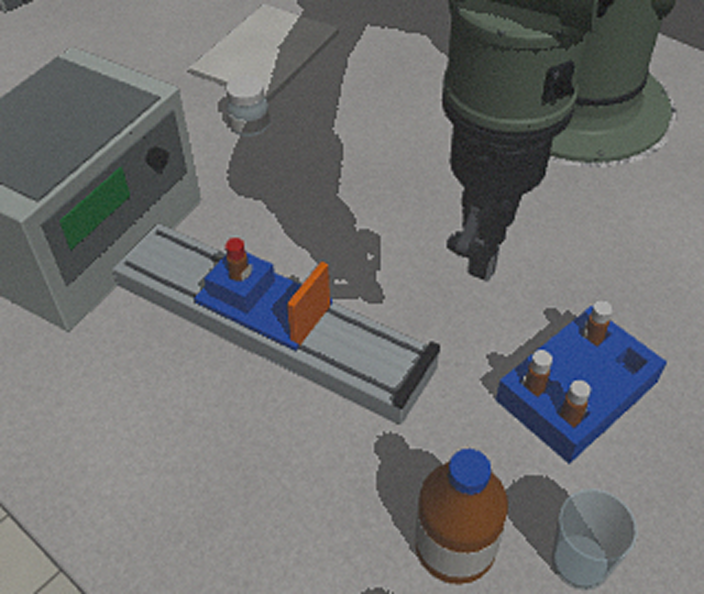

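```bash
python3 -c "
from h import *
f=bot.grab_frame('scene')
def red(im,s,o):
    im=im.astype(int);m=(im[...,2]>110)&(im[...,1]<60)&(im[...,0]<60);y,x=np.nonzero(m);return (np.array([x.mean(),y.mean()])+.5)/s-.5+o
a=red(cv2.imread('pics/d.png'),4,np.array([250,150]));b=red(cv2.imread('pics/e.png'),2.2,np.array([150,80]))
print(at(f,a,.115),at(f,b,.115),np.linalg.norm(at(f,a,.115)-at(f,b,.115)))"
```

```text
[0.59581489 0.06123563 0.115     ] [ 0.62057623 -0.03917185  0.115     ] 0.10341559776658901
```

```bash
python3 -c "
from h import *
f=bot.grab_frame('scene')
def red(im,s,o):
    im=im.astype(int);m=(im[...,2]>100)&(im[...,1]<45)&(im[...,0]<60);n,l,st,c=cv2.connectedComponentsWithStats(m.astype(np.uint8));i=1+st[1:,4].argmax();print(st[1:],c[i]);return (c[i]+.5)/s-.5+o
a=red(cv2.imread('pics/d.png')[:300,:250],4,np.array([250,150]));b=red(cv2.imread('pics/e.png')[:280,:270],2.2,np.array([150,80]))
print(a,b,at(f,a,.115),at(f,b,.115),np.linalg.norm(at(f,a,.115)-at(f,b,.115)))"
```

```text
[[167 225  33  39 760]] [184.64210526 242.02763158]
[[227 239  17  21 240]] [235.39583333 248.19166667]
[295.78552632 210.13190789] [256.72537879 192.54166667] [0.59393755 0.02359495 0.115     ] [ 0.6149132  -0.08640408  0.115     ] 0.11198108987945013
```

The vial has moved 112 mm along the rail, which matches the stop position I felt. It stands upright, and the other things are where they were.

```bash
python3 -c "
from workcell import bot
print(bot.job_done())"
```

```text
the job is handed in; nothing more can be done
None
```

The red-capped vial stands upright in the carriage nest, the carriage is home against its end stop after about 112 mm of travel (highest push reading about 15 N), the arm is clear, nothing else was moved, and the job is handed in at about 29 s; no verdict came back.

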